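Close up a row of kiln posts and lock the keeper

ROBOT

A 6-joint arm with a two-finger parallel gripper is mounted at the origin on the work surface. World frame = base frame: x ahead of the robot, y to its left, z up, the work surface at z = 0. Lengths are in m, angles in rad, forces in N, time in s.
With the tool pointing down it reaches from about 0.35 to 0.725 m from the base axis. Payload 4.3 kg.
Tool frame: the origin (TCP) lies midway between the tips of the shut fingers; the grasp point (between the pads) lies behind it (pinch_z is the z of the grasp point in the tool frame, in m); z points along the fingers, y is the line along which they close (so a half turn about z gives the same grasp; the last joint's range is limited). The gripper opens to 85 mm and grips with 20 to 120 N. Pads are 22 mm wide; open, the fingers measure 114 mm over their backs; the gripper's body (76 mm by 85 mm) begins 54 mm behind the grasp point. The pads swing forward as they close: fully open they stand 13 mm farther back than shut.
Start: joints at [1.114, 0.377, 0.081, 1.274, 0, 1.46], TCP at [0.195, 0.541, 0.231] pointing down, gripper open.
Joint ranges: [-2.72, 2.72], [-0.84, 1.66], [-1.02, 1.22], [-1.77, 2.12], [-1.37, 1.28], [-3.14, 3.14]. Speed limits (rad/s): [2.57, 2.57, 3.14, 3.14, 3.14, 3.14].

INTERFACE

Orientations are given as a unit quaternion [x, y, z, w].
In Python, from station import * gives the robot as it stands.
- The arm moves only by the tool jog_arm, never from a script. Its argument "motion" is a list that holds one entry, the list of rows, each a list of 7 numbers: the shift along the world's x, y, z in units of 25 mm (1.0 is 25 mm), then the turn, a rotation vector about the world's x, y, z in units of 5 degrees (1.0 is 5 degrees), then the opening, from -1 (shut) to 1 (fully open). In form: [[[tx, ty, tz, rx, ry, rz, gripper], ...]]. A call has 1 to 20 rows; each row is the pose to reach, as a shift and turn from the pose commanded when the call began; what a row does not reach only later rows make up. A row lasts 1/12 s, in which the tool goes at most 41.7 mm and 7.16 degrees, less where a joint would pass 70% of its speed; a pose out of reach is approached as far as the arm can. A call with a gripper value outside its range is refused whole. The fingers move at their own pace and stop on an object; the grip force is fixed at half the most. Time passes only in rows, so rows that repeat a pose let the fingers close. It gives the time, the measured TCP pose, the force, the opening and the grip force at its end, in the units of the state.
- sense(): the state, without advancing time (a new reading comes with each control period).
- grab_frame(name): name is "scene" or "top" or "wrist"; returns (picture, depth): 420x560x3 uint8, red, green, blue; 420x560 float32, m along the optical axis (not along the pixel's ray), 0 where there is no reading.
- camera_info(name): a dict with "camera_matrix" (3x3 intrinsics, pixels), "origin" and "orientation" of the camera in the world; the wrist camera has in their place "hand_eye" (4x4, takes a point from camera to tool coordinates, whose origin is the TCP and whose axes are the flange's). Camera axes: x right, y down, z forward; pixel columns grow to the right and rows downward; lengths in m; the calibration is good to about 2 mm. A picture is of the moment at which its call begins: read the wrist's pose just before it. camera_info takes no time and is no camera call.
- finish_job(): hands the job in; it is judged then, once.
The state is a dict: "time_s": time; "joints": joint angles; "joint_vel": joint speeds; "effort": joint torques, N m; "tcp_pos": TCP position; "ee_rot": TCP orientation; "wrist_force": force on the tool from outside, world axes, zero at the start; "ft_torque": the same for the moment, N m; "opening": finger opening in m; "grip_force": force on a finger pad.
Only numpy, scipy, OpenCV 4.12 (cv2) and the standard library are available. Lean on these libraries where they do the work, as an engineer would, in place of code of your own. Each camera call takes 0.05 s, during which the arm holds its last target. There are 200 camera calls.

TASK

Push the row of four kiln posts along the metal channel, all together as one touching train, until the front post sits fully home against the red end stop; then push the blue keeper bar round across the channel behind the last post until it is fully shut. Only push with the fingers: do not lift or tip any post or let the row come apart, leave the cup, the bowl and the spool prop undisturbed, and finish clear of everything.

Things in the scene. Friction and masses are not known exactly. Their poses are not given: they have to be found in the camera images.
- rail: Aluminium channel fixed to the bench, 362 mm long, 62 mm wide. Origin: on the bench top under its middle; y runs along the channel to the red end stop, x across, z up. Channel floor 12 mm above the bench; side walls 26 mm above the bench, 42 mm apart inside, 52 mm outside. The end away from the stop (y = -180 mm) is open.
- stop_face (a point): Point on the inner face of the red end stop, on the channel's centre line, 35 mm above the bench (rail frame 0, 170, 35 mm). The stop is a plate 14 mm thick whose top is 52 mm above the bench.
- keeper_pivot (a point): The keeper's vertical pivot axis at the bar's mid height, 36 mm above the bench (rail frame 42, 7, 36 mm), over a grey block 30 x 30 mm, 26 mm high, on the rail's +x side. Fixed to the rail.
- keeper_end (a point): Centre of the yellow ball (18 mm diameter) on the keeper's free end, 73 mm from the pivot axis, 36 mm above the bench; moves with the keeper. The blue bar is 10 mm wide and 28 to 44 mm above the bench, so it passes over the channel walls. Shut, its face is 6 mm behind the last post of a row that is home.
- keeper (a joint): Angle of the blue bar about its pivot. 0 = fully shut, at a hard limit: it points along the rail's -x, straight across the channel. Positive = open, counter-clockwise from above: at 1.57 it points along the rail's -y, beside the channel; at most 2.4. Friction (0.04 N m, under 1 N at the ball) keeps it where it is left. It cannot shut while posts lie in its path.
- post1: Front kiln post (nearest to the stop), cream ceramic, 38 x 38 mm and 45 mm high, about 130 g, standing loose on the channel floor with 2 mm play on each side. Origin: centre of its underside; z up. Home: origin at rail y = 151 mm.
- post2: Second kiln post, buff, same size, touching post1 from behind. Home: rail y = 113 mm.
- post3: Third kiln post, cream, same size, touching post2 from behind. Home: rail y = 75 mm.
- post4: Last (rear) kiln post, buff, same size, touching post3 from behind; its rear face is 19 mm behind its origin and free to be pushed. Home: rail y = 37 mm. The whole row is 152 mm long and slides with under 6 N.
- cup: Blue plastic cup, 72 mm wide at the rim, 85 mm high, standing on the bench; origin at the centre of its underside. Leave it alone.
- bowl: Terracotta bowl, 110 mm wide, 45 mm high, standing on the bench; origin at the centre of its underside. Leave it alone.
- spool: Cream spool-shaped kiln prop, 40 mm wide, 60 mm high, standing on the bench; origin at the centre of its underside. Leave it alone.
There are look-alikes about, which are no part of the job. What is shaped like the post1 but pink is not meant.

How it is judged:
By the outcome, as a careful person would: the job done as asked, in the order asked, and still so for the second after the job is handed in, with the robot touching nothing.
It also fails if it takes over 48 s, if anything falls off the work surface, if the arm or the gripper's body presses on something with over 40 N, if the wrist force passes 120 N, or if a joint passes its speed limit or range.

## Working session

There is one attempt and no reset: what is moved stays moved. The work goes in short steps, Python scripts to look and compute and a tool call to move; the robot and the scene stay as the last step left them, time stands still between calls to the robot, and variables do not carry over. Pictures are saved under pics/ and viewed, at most 10 in all, crops included, and the job is handed in when it is done.

Besides the shell and the picture viewer there is one more tool, called after "Call:" by a JSON object that holds its "method" and its "body". jog_arm: Moves the arm, as the interface text tells. Its arguments: {"type":"object","properties":{"motion":{"type":"array","items":{"type":"array","items":{"type":"array","items":{"type":"number"}}}}},"required":["motion"]}

```bash
mkdir -p pics; python3 - <<'E'
from station import *
import cv2,numpy as np
s=sense();print(s)
for n in("scene","top"):
    p,d=grab_frame(n);cv2.imwrite(f"pics/{n}0.png",p[:,:,::-1]);np.savez(f"{n}0.npz",p=p,d=d)
    print(camera_info(n))
E
```

```text
{'time_s': 0.0, 'joints': array([ 1.11369452e+00,  3.78066574e-01,  7.96116660e-02,  1.27438162e+00,
       -7.15718897e-06,  1.46052352e+00]), 'joint_vel': array([ 9.65887054e-05, -5.87994199e-04, -1.59142111e-03,  1.30462864e-03,
        1.80826281e-05, -3.80017746e-04]), 'effort': array([ 2.34463796e-04, -4.63604629e+01,  2.69875127e+01,  2.08410400e-02,
       -1.47766009e-04,  2.85160333e-06]), 'tcp_pos': array([0.19514299, 0.54017641, 0.23035335]), 'ee_rot': array([ 1.72546543e-01,  9.85000838e-01, -9.80329007e-04, -2.82088106e-04]), 'wrist_force': array([-0.1629548 ,  0.57463319,  0.78834921]), 'ft_torque': array([ 0.01395679, -0.04704637,  0.00211622]), 'grip_force': 0.0, 'opening': 0.08549255373851906}
{'camera_matrix': array([[383.73355549,   0.        , 282.79308247],
       [  0.        , 383.73355549, 203.08617592],
       [  0.        ,   0.        ,   1.        ]]), 'origin': array([ 0.99871638, -0.21769736,  0.48300285]), 'orientation': array([ 0.80520456,  0.39008328, -0.18899133, -0.40467631])}
{'camera_matrix': array([[484.84515882,   0.        , 278.79490984],
       [  0.        , 484.84515882, 211.58404686],
       [  0.        ,   0.        ,   1.        ]]), 'origin': array([0.46715632, 0.13613967, 1.0015293 ]), 'orientation': array([ 0.71327842, -0.69922104,  0.04322399, -0.02134279])}
```

View pics/top0.png

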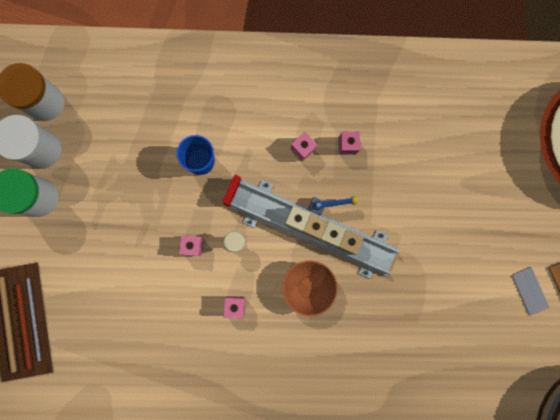

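View pics/scene0.png

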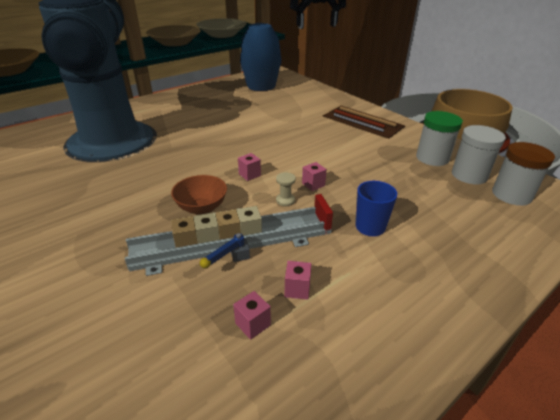

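The top view shows the red stop at (232,190), the posts at (298,218) to (352,242), the keeper pivot near (317,205), the ball at (355,200), the bowl at (310,288), the spool at (235,242) and the cup at (196,155). The scene view agrees. Next I'll measure these by casting rays.

```bash
cat > h.py <<'E'
from station import *
import cv2,numpy as np
from scipy.spatial.transform import Rotation as R
def ray(n,uv,z,T=None):
    c=camera_info(n);K=c["camera_matrix"]
    if T is None: o=c["origin"];M=R.from_quat(c["orientation"]).as_matrix()
    else: o=T[:3,3];M=T[:3,:3]
    d=M@np.linalg.inv(K)@np.array([uv[0],uv[1],1.]);return o+d*(z-o[2])/d[2]
def blobs(p,lo,hi,roi,amin=15):
    h=cv2.cvtColor(p,cv2.COLOR_RGB2HSV);m=cv2.inRange(h,np.array(lo),np.array(hi))
    k=np.zeros_like(m);k[roi[1]:roi[3],roi[0]:roi[2]]=255;m&=k
    n,l,st,c=cv2.connectedComponentsWithStats(m)
    return [(c[i],st[i,4],np.argwhere(l==i)[:,::-1]) for i in range(1,n) if st[i,4]>=amin]
E
python3 - <<'E'
from h import *
p=np.load("top0.npz")["p"]
np.set_printoptions(precision=4,suppress=True)
roi=(150,100,420,320)
for name,lo,hi,z,r in[("red",(0,170,90),(6,255,255),.052,(215,165,250,215)),("yellow",(20,150,120),(35,255,255),.036,(330,185,370,215)),
 ("blue",(100,120,40),(125,255,255),.044,(300,185,360,215)),("cup",(100,120,40),(125,255,255),.085,(170,130,220,180)),("dark",(0,0,0),(180,255,70),.057,(285,205,365,255)),("bowl",(0,100,40),(15,255,255),.045,(275,255,345,320)),("spool",(18,30,120),(35,120,255),.06,(222,230,248,254))]:
    for c,a,px in blobs(p,lo,hi,r,8):
        print(name,c,a,cv2.minAreaRect(px.astype(np.float32)),ray("top",c,z))
E
```

```text
red [231.2304 189.8696] 230 ((231.33473205566406, 189.70062255859375), (8.298484802246094, 30.640562057495117), 24.22774314880371) [0.5954 0.202  0.052 ]
yellow [354.7879 199.5455] 33 ((355.0849304199219, 199.5471649169922), (7.966911792755127, 4.53289794921875), 74.05460357666016) [ 0.5836 -0.0457  0.036 ]
blue [330.7791 203.1227] 163 ((332.1304016113281, 204.0856170654297), (8.171555519104004, 38.300270080566406), 86.42366790771484) [0.5743 0.0039 0.044 ]
cup [195.6759 154.3918] 1123 ((195.0, 154.5), (37.0, 36.0), 90.0) [0.6577 0.2693 0.085 ]
dark [311.0714 207.25  ] 28 ((311.5, 207.0), (7.0, 4.0), 0.0) [0.5639 0.0445 0.057 ]
dark [297.8261 218.    ] 23 ((298.0, 218.0), (4.0, 4.0), 90.0) [0.5422 0.0702 0.057 ]
dark [315.5    225.7857] 28 ((315.5000305175781, 226.00003051757812), (4.949747085571289, 4.949747085571289), 45.0) [0.5276 0.0353 0.057 ]
dark [333.4138 233.5517] 29 ((333.5, 233.5), (5.0, 5.0), 90.0) [0.5131 0.     0.057 ]
dark [307.     234.3846] 13 ((307.03448486328125, 234.41380310058594), (12.998673439025879, 0.7427813410758972), 21.801410675048828) [0.5105 0.0518 0.057 ]
dark [351.5 241.5] 32 ((351.5, 241.5), (5.0, 5.0), 90.0) [ 0.4983 -0.0356  0.057 ]
dark [338.8679 248.9434] 53 ((337.2123107910156, 249.2328643798828), (28.22136116027832, 4.55183219909668), 24.443954467773438) [ 0.4833 -0.0109  0.057 ]
dark [334.9286 251.5714] 14 ((335.2353210449219, 251.55882263183594), (6.5484619140625, 3.395498752593994), 14.03624439239502) [ 0.4781 -0.0032  0.057 ]
bowl [309.5141 288.0035] 2591 ((309.6470947265625, 288.0882263183594), (57.238407135009766, 56.995872497558594), 75.96376037597656) [0.4062 0.0444 0.045 ]
spool [234.1935 241.5126] 398 ((234.26400756835938, 241.04800415039062), (22.539567947387695, 21.28736686706543), 10.304845809936523) [0.4937 0.193  0.06  ]
```

Call:
{"method": "jog_arm", "body": {"motion": [[[0.3,-0.6,0,0,0,-1,-1],[1,-2,-0.2,0,0,-2,-1],[11.36,-24.86,-4.4,0,0,-18.5,-1],[11.36,-24.86,-4.4,0,0,-18.5,-1],[11.36,-24.86,-4.4,0,0,-18.5,-1],[11.36,-24.86,-4.4,0,0,-18.5,-1],[11.36,-24.86,-4.4,0,0,-18.5,-1],[11.36,-24.86,-4.4,0,0,-18.5,-1],[11.36,-24.86,-4.4,0,0,-18.5,-1],[11.36,-24.86,-4.4,0,0,-18.5,-1],[11.36,-24.86,-4.4,0,0,-18.5,-1],[11.36,-24.86,-4.4,0,0,-18.5,-1],[11.36,-24.86,-4.4,0,0,-18.5,-1],[11.36,-24.86,-4.4,0,0,-18.5,-1],[11.36,-24.86,-4.4,0,0,-18.5,-1],[11.36,-24.86,-4.4,0,0,-18.5,-1],[11.36,-24.86,-4.4,0,0,-18.5,-1],[11.36,-24.86,-4.4,0,0,-18.5,-1],[11.36,-24.86,-4.4,0,0,-18.5,-1],[11.36,-24.86,-4.4,0,0,-18.5,-1]]]}}

```text
time_s: 1.77
tcp_pos: [0.4787, -0.0806, 0.1208]
ee_rot: [0.831, 0.556, -0.0, -0.001]
wrist_force: [-0.2, 1.0, -0.2]
opening: -0.0001
grip_force: 0.0
```

```bash
python3 - <<'E'
from h import *
np.set_printoptions(precision=4,suppress=True)
s=sense();print(s["time_s"],s["tcp_pos"],R.from_quat(s["ee_rot"]).as_matrix(),s["joints"],s["wrist_force"])
p,d=grab_frame("wrist");cv2.imwrite("pics/w1.png",p[:,:,::-1]);np.savez("w1.npz",p=p,d=d)
print(camera_info("wrist"))
E
```

```text
1.7667 [ 0.4787 -0.0806  0.1208] [[ 0.3818  0.9242 -0.0017]
 [ 0.9242 -0.3818  0.0011]
 [ 0.0004 -0.002  -1.    ]] [-0.298   0.2659 -0.3733  0.9335  0.0006  1.6646] [-0.2381  1.0472 -0.2455]
{'camera_matrix': array([[377.5406,   0.    , 283.4898],
       [  0.    , 377.5406, 217.8986],
       [  0.    ,   0.    ,   1.    ]]), 'hand_eye': array([[ 0.0003, -0.9663, -0.2575,  0.0657],
       [ 1.    ,  0.0004, -0.0002, -0.0007],
       [ 0.0003, -0.2575,  0.9663, -0.1439],
       [ 0.    ,  0.    ,  0.    ,  1.    ]])}
```

View pics/w1.png

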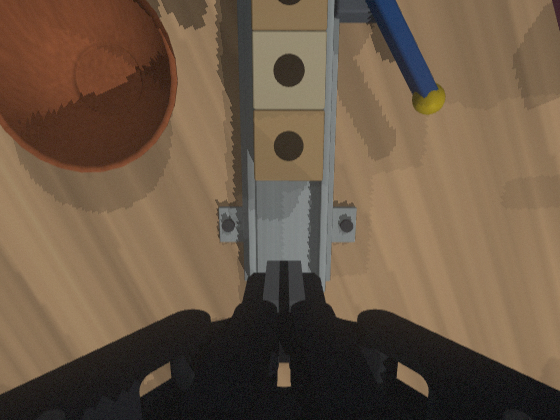

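The wrist view shows post4's hole at (289,146) and its rear top edge at row 180. The channel runs nearly vertical in the picture, the yellow ball is at (429,98), and the fingertips are at about (284,265).

```bash
python3 - <<'E'
from h import *
np.set_printoptions(precision=4,suppress=True)
s=sense();T=np.eye(4);T[:3,:3]=R.from_quat(s["ee_rot"]).as_matrix();T[:3,3]=s["tcp_pos"];T=T@camera_info("wrist")["hand_eye"]
u=np.array([.3795,.9252]);xr=np.array([.9252,-.3795]);o=np.array([.5282,.0382])
for n,uv,z in[("p4",(289,146),.057),("p3",(289,70),.057),("edgeL",(255,181),.057),("edgeR",(322,181),.057),("ball",(429,98),.036),("wallLtop",(250,100),.026),("wallLbot",(250,240),.026),("wallRtop",(333,100),.026),("wallRbot",(325,240),.026)]:
    q=ray("wrist",uv,z,T);print(n,q,"rail",(q[:2]-o)@xr,(q[:2]-o)@u)
q=np.array(s["tcp_pos"])[:2];print((q-o)@xr,(q-o)@u)
E
```

```text
p4 [ 0.4997 -0.0337  0.057 ] rail 0.0008735017929776198 -0.07730839356969621
p3 [0.5142 0.0021 0.057 ] rail 0.0007503680679836434 -0.038687127508522615
edgeL [ 0.475  -0.0442  0.057 ] rail -0.017949140322380232 -0.09644655754418151
edgeR [ 0.5094 -0.0583  0.057 ] rail 0.019255679983644528 -0.09645429571689412
ball [ 0.5845 -0.0406  0.036 ] rail 0.08195784355277491 -0.051528745419999585
wallLtop [ 0.4877 -0.0015  0.026 ] rail -0.022416314703271486 -0.05213784683478051
wallLbot [ 0.452  -0.0831  0.026 ] rail -0.024496266524385135 -0.14111554784976374
wallRtop [ 0.5341 -0.0206  0.026 ] rail 0.027753635832691324 -0.05217080059687319
wallRbot [ 0.4981 -0.102   0.026 ] rail 0.0253834614151934 -0.1411079800437213
-0.0012626363086598433 -0.1280264701155789
```

Call:
{"method": "jog_arm", "body": {"motion": [[[0.06,-0.02,-1,0,0,0,-1],[0.06,-0.02,-2,0,0,0,-1],[0.06,-0.02,-3,0,0,0,-1],[0.06,-0.02,-3.6,0,0,0,-1],[0.06,-0.02,-3.88,0,0,0,-1],[0.06,-0.02,-3.88,0,0,0,-1],[0.21,0.35,-3.88,0,0,0,-1],[0.29,0.54,-3.88,0,0,0,-1],[0.33,0.63,-3.88,0,0,0,-1],[0.37,0.72,-3.88,0,0,0,-1],[0.4,0.81,-3.88,0,0,0,-1],[0.4,0.81,-3.88,0,0,0,-1]]]}}

```text
time_s: 2.82
tcp_pos: [0.4904, -0.0608, 0.0251]
ee_rot: [0.831, 0.557, 0.0, 0.001]
wrist_force: [-0.6, -2.1, 1.3]
opening: -0.0
grip_force: 1.0
```

Call:
{"method": "jog_arm", "body": {"motion": [[[0.02,0.05,0,0,0,0,-1],[0.05,0.13,0,0,0,0,-1],[0.1,0.24,0,0,0,0,-1],[0.146,0.355,0,0,0,0,-1],[0.19,0.466,0,0,0,0,-1],[0.237,0.577,0,0,0,0,-1],[0.282,0.688,0,0,0,0,-1],[0.328,0.8,0,0,0,0,-1],[0.373,0.91,0,0,0,0,-1],[0.42,1.02,0,0,0,0,-1],[0.464,1.13,0,0,0,0,-1],[0.51,1.243,0,0,0,0,-1],[0.555,1.354,0,0,0,0,-1],[0.6,1.465,0,0,0,0,-1],[0.646,1.576,0,0,0,0,-1],[0.69,1.687,0,0,0,0,-1],[0.737,1.8,0,0,0,0,-1],[0.783,1.91,0,0,0,0,-1],[0.81,1.97,0,0,0,0,-1],[0.82,2.0,0,0,0,0,-1]]]}}

```text
time_s: 4.48
tcp_pos: [0.51, -0.0101, 0.0243]
ee_rot: [0.831, 0.557, 0.0, -0.0]
wrist_force: [-1.7, -3.2, 1.0]
opening: -0.0001
grip_force: 1.8
```

```bash
cat > chk.py <<'E'
from h import *
import sys
np.set_printoptions(precision=4,suppress=True)
s=sense();T=np.eye(4);T[:3,:3]=R.from_quat(s["ee_rot"]).as_matrix();T[:3,3]=s["tcp_pos"];T=T@camera_info("wrist")["hand_eye"]
u=np.array([.3795,.9252]);xr=np.array([.9252,-.3795]);o=np.array([.5282,.0382])
rl=lambda q:np.array([(q[:2]-o)@xr,(q[:2]-o)@u])*1000
print(s["time_s"],s["tcp_pos"],"rail",rl(s["tcp_pos"]),"F",s["wrist_force"])
for n in("top","wrist"):
    p,d=grab_frame(n);cv2.imwrite(f"pics/{n}_{sys.argv[1]}.png",p[:,:,::-1])
    if n=="top":
        for c,a,px in blobs(p,(0,0,0),(180,255,75),(225,180,365,255),12):
            if a<60: print("dark",c,a,rl(ray("top",c,.057)))
E
python3 chk.py 2
```

```text
4.4833 [ 0.51   -0.0101  0.0243] rail [  1.4875 -51.599 ] F [-1.6989 -3.1913  1.0112]
dark [271.087  207.2174] 23 [-0.6476 91.3109]
dark [288.9286 215.2857] 28 [-1.2596 52.9851]
dark [306.7692 222.8462] 39 [-0.9556 15.0773]
```

View pics/wrist_2.png

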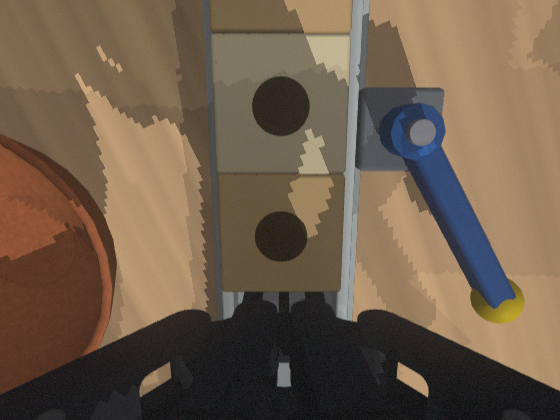

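The wrist view shows the row still touching: posts at (281,106) and (281,236), the fingers flush behind post4, the keeper pivot at (422,132) and the ball at (497,299). Before pushing on, I'll check how low the finger knuckles hang, so they clear the keeper block.

```bash
python3 - <<'E'
from h import *
np.set_printoptions(precision=4,suppress=True)
d=np.load("w1.npz")["d"];c=camera_info("wrist");K=c["camera_matrix"];H=c["hand_eye"]
for uv in[(284,268),(255,300),(250,330),(200,325),(180,340),(340,340),(390,330),(470,350)]:
    z=d[uv[1],uv[0]];print(uv,(H@np.append(np.linalg.inv(K)@[uv[0],uv[1],1]*z,1))[:3])
E
```

```text
(284, 268) [ 0.0119 -0.0006 -0.0137]
(255, 300) [ 0.0146 -0.009  -0.0443]
(250, 330) [ 0.0126 -0.0094 -0.0569]
(200, 325) [ 0.013  -0.0227 -0.0553]
(180, 340) [ 0.0116 -0.0267 -0.0601]
(340, 340) [ 0.0177  0.0119 -0.0694]
(390, 330) [ 0.013   0.0266 -0.0577]
(470, 350) [ 0.0131  0.0429 -0.0664]
```

Call:
{"method": "jog_arm", "body": {"motion": [[[0.02,0.05,0,0,0,0,-1],[0.05,0.13,0,0,0,0,-1],[0.1,0.24,0,0,0,0,-1],[0.146,0.355,0,0,0,0,-1],[0.19,0.466,0,0,0,0,-1],[0.237,0.577,0,0,0,0,-1],[0.282,0.688,0,0,0,0,-1],[0.328,0.8,0,0,0,0,-1],[0.373,0.91,0,0,0,0,-1],[0.42,1.02,0,0,0,0,-1],[0.464,1.13,0,0,0,0,-1],[0.51,1.243,0,0,0,0,-1],[0.555,1.354,0,0,0,0,-1],[0.6,1.465,0,0,0,0,-1],[0.646,1.576,0,0,0,0,-1],[0.69,1.687,0,0,0,0,-1],[0.737,1.8,0,0,0,0,-1],[0.783,1.91,0,0,0,0,-1],[0.81,1.97,0,0,0,0,-1],[0.83,2.02,0,0,0,0,-1]]]}}

```text
time_s: 6.25
tcp_pos: [0.5307, 0.0403, 0.0243]
ee_rot: [0.831, 0.557, -0.0, 0.0]
wrist_force: [-1.3, -2.8, 0.6]
opening: -0.0002
grip_force: 1.3
```

```bash
python3 chk.py 3
```

```text
6.25 [0.5307 0.0403 0.0243] rail [1.5368 2.9395] F [-1.3193 -2.8059  0.5698]
dark [245.6087 196.0435] 23 [ -0.4013 145.8109]
dark [263.2  204.24] 25 [ -1.4408 107.7983]
dark [281.     211.5833] 36 [-0.7766 70.1044]
dark [249.6154 221.3846] 13 [-42.8411 118.6483]
```

~5 mm to go; 1 mm per row from here, watching the force.

Call:
{"method": "jog_arm", "body": {"motion": [[[0.015,0.037,0,0,0,0,-1],[0.03,0.074,0,0,0,0,-1],[0.045,0.111,0,0,0,0,-1],[0.06,0.148,0,0,0,0,-1],[0.06,0.148,0,0,0,0,-1]]]}}

```text
time_s: 6.77
tcp_pos: [0.5322, 0.044, 0.0243]
ee_rot: [0.831, 0.557, 0.0, -0.0]
wrist_force: [0.7, -2.3, -0.6]
opening: -0.0004
grip_force: 0.8
```

Call:
{"method": "jog_arm", "body": {"motion": [[[0.015,0.037,0,0,0,0,-1],[0.015,0.037,0,0,0,0,-1]]]}}

```text
time_s: 6.93
tcp_pos: [0.5326, 0.0449, 0.0243]
ee_rot: [0.831, 0.557, 0.0, -0.0]
wrist_force: [-1.1, -2.3, -0.6]
opening: 0.0001
grip_force: 0.8
```

Call:
{"method": "jog_arm", "body": {"motion": [[[0.015,0.037,0,0,0,0,-1],[0.015,0.037,0,0,0,0,-1]]]}}

```text
time_s: 7.1
tcp_pos: [0.533, 0.0458, 0.0243]
ee_rot: [0.831, 0.557, 0.0, -0.0]
wrist_force: [-0.9, -0.8, -0.8]
opening: 0.0
grip_force: 0.8
```

Call:
{"method": "jog_arm", "body": {"motion": [[[0.015,0.037,0,0,0,0,-1],[0.015,0.037,0,0,0,0,-1]]]}}

```text
time_s: 7.27
tcp_pos: [0.5331, 0.0461, 0.0243]
ee_rot: [0.831, 0.556, -0.001, 0.0]
wrist_force: [-1.2, -3.9, 1.1]
opening: -0.0004
grip_force: 2.1
```

Call:
{"method": "jog_arm", "body": {"motion": [[[0.015,0.037,0,0,0,0,-1],[0.015,0.037,0,0,0,0,-1]]]}}

```text
time_s: 7.43
tcp_pos: [0.5331, 0.0461, 0.0243]
ee_rot: [0.831, 0.556, -0.001, 0.001]
wrist_force: [-2.8, -6.6, 0.8]
opening: -0.0002
grip_force: 3.7
```

```bash
python3 chk.py 4
```

```text
7.4333 [0.5331 0.0461 0.0243] rail [1.5526 9.1661] F [-2.807  -6.5791  0.7995]
dark [242.7083 195.    ] 24 [ -0.786  151.8363]
dark [260.4286 202.7143] 28 [ -0.8539 113.9695]
dark [278.1579 210.2105] 38 [-0.5211 76.278 ]
dark [249.6154 221.3846] 13 [-42.8411 118.6483]
```

Call:
{"method": "jog_arm", "body": {"motion": [[[0.03,0.074,0,0,0,0,-1],[0.03,0.074,0,0,0,0,-1],[0.03,0.074,0,0,0,0,-1]]]}}

```text
time_s: 7.78
tcp_pos: [0.5331, 0.0461, 0.0244]
ee_rot: [0.831, 0.556, -0.003, 0.002]
wrist_force: [-5.6, -13.8, 3.6]
opening: 0.0003
grip_force: 6.7
```

The row is home: it stopped dead as the force rose to about 15 N. Backing off and lifting.

Call:
{"method": "jog_arm", "body": {"motion": [[[-0.06,-0.15,0,0,0,0,-1],[-0.12,-0.3,0,0,0,0,-1],[-0.25,-0.6,0,0,0,0,-1],[-0.4,-0.98,0,0,0,0,-1],[-0.59,-1.44,0,0,0,0,-1],[-0.59,-1.44,0.6,0,0,0,-1],[-0.59,-1.44,1.8,0,0,0,-1],[-0.59,-1.44,3,0,0,0,-1],[-0.59,-1.44,3.2,0,0,0,-1],[-0.59,-1.44,3.2,0,0,0,-1],[-0.59,-1.44,3.2,0,0,0,-1]]]}}

```text
time_s: 8.7
tcp_pos: [0.5196, 0.0128, 0.1042]
ee_rot: [0.831, 0.556, 0.0, 0.0]
wrist_force: [0.2, 0.0, 0.0]
opening: 0.0001
grip_force: 0.0
```

```bash
python3 chk.py 5; cat > kp.py <<'E'
from h import *
u=np.array([.3795,.9252]);xr=np.array([.9252,-.3795]);o=np.array([.5285,.0389])
def W(deg,r=48,off=15):
    t=np.radians(deg);q=np.array([42,7])+r*np.array([-np.cos(t),-np.sin(t)])-off*np.array([-np.sin(t),np.cos(t)])
    return o+q[0]/1000*xr+q[1]/1000*u
E
python3 - <<'E'
from kp import *
s=sense();a=W(124,off=35);print(a,(a-s["tcp_pos"][:2])/.025)
p=cv2.imread("pics/top_5.png")[:,:,::-1]
for c,a,px in blobs(np.ascontiguousarray(p),(20,150,120),(35,255,255),(330,185,370,215),8): print(ray("top",c,.036))
E
```

```text
8.7 [0.5196 0.0128 0.1042] rail [  1.7317 -26.7587] F [0.1927 0.0322 0.0114]
dark [242.8095 194.9524] 21 [ -0.6208 151.6928]
dark [260.1379 202.9655] 29 [ -1.5348 114.2931]
dark [278.     210.2917] 24 [-0.791  76.4983]
dark [296.     218.1739] 23 [-0.9433 38.0413]
dark [249.75   221.3333] 12 [-42.6448 118.4481]
[ 0.61402006 -0.01046999] [ 3.82548555 -0.94429779]
```

View pics/wrist_5.png

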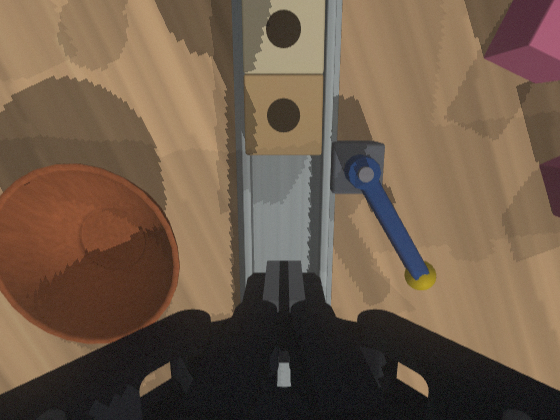

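The row sits home and touching, with post4's hole at (284,115). The pivot is at (366,174) and the ball at (421,275). I'll measure those two from this view.

```bash
python3 - <<'E'
from kp import *
np.set_printoptions(precision=4,suppress=True)
s=sense();T=np.eye(4);T[:3,:3]=R.from_quat(s["ee_rot"]).as_matrix();T[:3,3]=s["tcp_pos"];T=T@camera_info("wrist")["hand_eye"]
b=ray("wrist",(421,275),.036,T);pv=ray("wrist",(366,174),.048,T)
rl=lambda q:np.array([(q[:2]-o)@xr,(q[:2]-o)@u])*1000
B,P=rl(b),rl(pv);print(B,P);d=B-[42,7];print(np.hypot(*d),np.degrees(np.arctan2(-d[1],-d[0])))
E
```

```text
[ 82.1756 -53.7338] [43.1461  9.0355]
72.81947186210532 123.48475160214478
```

Call:
{"method": "jog_arm", "body": {"motion": [[[0.3,-0.05,0,0,0,1,-1],[0.8,-0.2,0,0,0,2.4,-1],[1.5,-0.4,0,0,0,3.8,-1],[2.2,-0.6,0,0,0,5.2,-1],[3,-0.8,0,0,0,6.6,-1],[3.6,-0.9,0,0,0,8,-1],[3.78,-0.93,0,0,0,9.4,-1],[3.78,-0.93,0,0,0,10.8,-1],[3.78,-0.93,0,0,0,12.2,-1],[3.78,-0.93,0,0,0,13.6,-1],[3.78,-0.93,0,0,0,15,-1],[3.78,-0.93,0,0,0,16.4,-1],[3.78,-0.93,0,0,0,17.8,-1],[3.78,-0.93,0,0,0,19.2,-1],[3.78,-0.93,0,0,0,20.6,-1],[3.78,-0.93,0,0,0,22,-1],[3.78,-0.93,0,0,0,23.4,-1],[3.78,-0.93,0,0,0,24.5,-1],[3.78,-0.93,0,0,0,24.8,-1],[3.78,-0.93,0,0,0,24.8,-1]]]}}

```text
time_s: 10.47
tcp_pos: [0.6128, -0.0098, 0.1023]
ee_rot: [-0.102, 0.995, 0.0, -0.002]
wrist_force: [-0.6, -0.7, -0.0]
opening: -0.0
grip_force: 0.0
```

Call:
{"method": "jog_arm", "body": {"motion": [[[0,0,-0.8,0,0,0,-1],[0,0,-1.8,0,0,0,-1],[0,0,-2.6,0,0,0,-1],[0,0,-2.85,0,0,0,-1],[0,0,-2.85,0,0,0,-1],[0,0,-2.85,0,0,0,-1]]]}}

```text
time_s: 10.97
tcp_pos: [0.6137, -0.0099, 0.0328]
ee_rot: [-0.101, 0.995, 0.0, -0.001]
wrist_force: [0.1, 1.4, 0.6]
opening: 0.0002
grip_force: 0.0
```

```bash
python3 - <<'E'
from kp import *
np.set_printoptions(precision=2,suppress=True)
s=sense();M=R.from_quat(s["ee_rot"]).as_matrix();print(s["tcp_pos"]*1000,"yaw-rail",np.degrees(np.arctan2(M[1,0],M[0,0]))%360-67.7,s["wrist_force"])
q=s["tcp_pos"][:2];print("contact",(W(123.5)-q)/.025)
st=W(123.5)
for d in list(np.arange(123.5,-.1,-3.5))+[0]: print(round(d,1),np.round((W(d)-st)/.025,2), round((d-123.5)/5,2))
E
```

```text
[613.69  -9.89  32.75] yaw-rail 123.90933454800894 [0.08 1.36 0.59]
contact [-0.79 -0.19]
123.5 [0. 0.] 0.0
120.0 [-0.11 -0.06] -0.7
116.5 [-0.22 -0.1 ] -1.4
113.0 [-0.34 -0.15] -2.1
109.5 [-0.46 -0.18] -2.8
106.0 [-0.58 -0.21] -3.5
102.5 [-0.7  -0.23] -4.2
99.0 [-0.82 -0.24] -4.9
95.5 [-0.94 -0.24] -5.6
92.0 [-1.06 -0.24] -6.3
88.5 [-1.19 -0.23] -7.0
85.0 [-1.31 -0.21] -7.7
81.5 [-1.43 -0.19] -8.4
78.0 [-1.55 -0.16] -9.1
74.5 [-1.66 -0.12] -9.8
71.0 [-1.78 -0.07] -10.5
67.5 [-1.89 -0.02] -11.2
64.0 [-2.    0.04] -11.9
60.5 [-2.1   0.11] -12.6
57.0 [-2.2   0.18] -13.3
53.5 [-2.29  0.26] -14.0
50.0 [-2.38  0.34] -14.7
46.5 [-2.47  0.43] -15.4
43.0 [-2.55  0.53] -16.1
39.5 [-2.62  0.63] -16.8
36.0 [-2.68  0.73] -17.5
32.5 [-2.74  0.84] -18.2
29.0 [-2.8   0.95] -18.9
25.5 [-2.84  1.06] -19.6
22.0 [-2.88  1.18] -20.3
18.5 [-2.92  1.3 ] -21.0
15.0 [-2.94  1.42] -21.7
11.5 [-2.96  1.54] -22.4
8.0 [-2.97  1.66] -23.1
4.5 [-2.97  1.78] -23.8
1.0 [-2.97  1.91] -24.5
0 [-2.97  1.94] -24.7
```

Call:
{"method": "jog_arm", "body": {"motion": [[[-0.25,-0.06,0,0,0,0,-1],[-0.5,-0.12,0,0,0,0,-1],[-0.68,-0.16,0,0,0,0,-1],[-0.79,-0.19,0,0,0,0,-1],[-0.9,-0.25,0,0,0,-0.7,-1],[-1.01,-0.29,0,0,0,-1.4,-1],[-1.13,-0.34,0,0,0,-2.1,-1],[-1.25,-0.37,0,0,0,-2.8,-1],[-1.37,-0.4,0,0,0,-3.5,-1],[-1.49,-0.42,0,0,0,-4.2,-1],[-1.61,-0.43,0,0,0,-4.9,-1],[-1.73,-0.43,0,0,0,-5.6,-1],[-1.85,-0.43,0,0,0,-6.3,-1],[-1.98,-0.42,0,0,0,-7,-1],[-2.1,-0.4,0,0,0,-7.7,-1],[-2.22,-0.38,0,0,0,-8.4,-1],[-2.34,-0.35,0,0,0,-9.1,-1],[-2.45,-0.31,0,0,0,-9.8,-1]]]}}

```text
time_s: 12.47
tcp_pos: [0.5536, -0.0179, 0.034]
ee_rot: [0.322, 0.947, 0.0, 0.001]
wrist_force: [0.7, -0.5, -0.1]
opening: 0.0002
grip_force: 0.5
```

```bash
python3 chk.py 6; python3 - <<'E'
from kp import *
s=sense();print((W(74.5)-s["tcp_pos"][:2])*1000)
E
```

```text
12.4667 [ 0.5536 -0.0179  0.034 ] rail [ 44.8143 -42.2994] F [ 0.6882 -0.4792 -0.0896]
dark [242.92 195.2 ] 25 [ -0.9816 151.2982]
dark [260.3429 202.6857] 35 [ -0.8694 114.1458]
dark [278.0882 210.1471] 34 [-0.461  76.4526]
dark [316.8431 210.9412] 51 [28.4804  6.0723]
dark [296. 218.] 37 [-0.6295 38.1756]
[-0.53912118  0.09676502]
```

View pics/wrist_6.png

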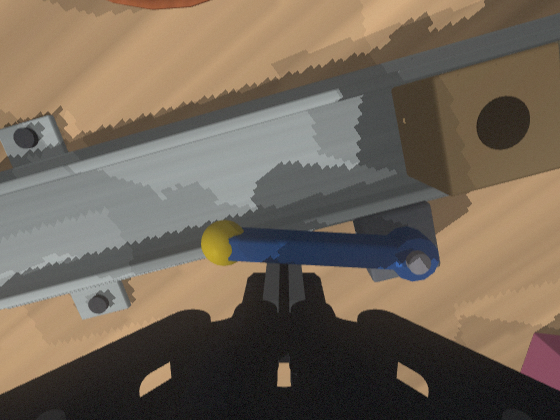

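The wrist view shows the bar flush on the fingertips, from the ball at (222,243) to the pivot at (418,262), and just starting over the channel. Continuing the arc.

Call:
{"method": "jog_arm", "body": {"motion": [[[-0.12,0.05,0,0,0,-0.7,-1],[-0.23,0.1,0,0,0,-1.4,-1],[-0.34,0.16,0,0,0,-2.1,-1],[-0.44,0.23,0,0,0,-2.8,-1],[-0.54,0.3,0,0,0,-3.5,-1],[-0.63,0.38,0,0,0,-4.2,-1],[-0.72,0.46,0,0,0,-4.9,-1],[-0.81,0.55,0,0,0,-5.6,-1],[-0.89,0.65,0,0,0,-6.3,-1],[-0.96,0.75,0,0,0,-7,-1],[-1.02,0.85,0,0,0,-7.7,-1],[-1.08,0.96,0,0,0,-8.4,-1],[-1.14,1.07,0,0,0,-9.1,-1],[-1.18,1.18,0,0,0,-9.8,-1],[-1.22,1.3,0,0,0,-10.5,-1],[-1.26,1.42,0,0,0,-11.2,-1],[-1.28,1.54,0,0,0,-11.9,-1],[-1.3,1.66,0,0,0,-12.6,-1],[-1.31,1.78,0,0,0,-13.3,-1],[-1.31,1.84,0,0,0,-13.7,-1]]]}}

```text
time_s: 14.23
tcp_pos: [0.5202, 0.0282, 0.0335]
ee_rot: [0.798, 0.602, 0.0, 0.0]
wrist_force: [-1.2, -0.8, 0.7]
opening: -0.0
grip_force: 0.5
```

Call:
{"method": "jog_arm", "body": {"motion": [[[0.0,0.06,0,0,0,-0.4,-1],[0.01,0.12,0,0,0,-0.7,-1],[0.02,0.16,0,0,0,-0.9,-1],[0.02,0.16,0,0,0,-0.9,-1]]]}}

```text
time_s: 14.57
tcp_pos: [0.5205, 0.0323, 0.0332]
ee_rot: [0.821, 0.571, -0.0, 0.0]
wrist_force: [-0.5, -0.5, 0.4]
opening: -0.0002
grip_force: 0.3
```

Call:
{"method": "jog_arm", "body": {"motion": [[[0.015,0.037,0,0,0,0,-1],[0.015,0.037,0,0,0,0,-1]]]}}

```text
time_s: 14.73
tcp_pos: [0.5209, 0.0332, 0.0331]
ee_rot: [0.821, 0.571, -0.0, 0.0]
wrist_force: [-0.5, -1.5, 0.1]
opening: -0.0001
grip_force: 0.4
```

Call:
{"method": "jog_arm", "body": {"motion": [[[0.015,0.037,0,0,0,0,-1],[0.015,0.037,0,0,0,0,-1]]]}}

```text
time_s: 14.9
tcp_pos: [0.5211, 0.0337, 0.033]
ee_rot: [0.821, 0.571, -0.001, 0.0]
wrist_force: [-2.4, -3.9, 1.3]
opening: 0.0001
grip_force: 1.4
```

Call:
{"method": "jog_arm", "body": {"motion": [[[0.015,0.037,0,0,0,-0.1,-1],[0.03,0.074,0,0,0,-0.3,-1],[0.03,0.074,0,0,0,-0.3,-1],[0.03,0.074,0,0,0,-0.3,-1]]]}}

```text
time_s: 15.23
tcp_pos: [0.5209, 0.0341, 0.033]
ee_rot: [0.829, 0.56, -0.002, 0.001]
wrist_force: [-4.2, -7.0, 4.4]
opening: -0.0001
grip_force: 4.1
```

Call:
{"method": "jog_arm", "body": {"motion": [[[0.015,0.037,0,0,0,0,-1],[0.03,0.074,0,0,0,0,-1],[0.03,0.074,0,0,0,0,-1]]]}}

```text
time_s: 15.48
tcp_pos: [0.521, 0.0343, 0.033]
ee_rot: [0.829, 0.559, -0.004, 0.003]
wrist_force: [-6.0, -11.8, 5.6]
opening: -0.0002
grip_force: 6.8
```

```bash
python3 chk.py 7
```

```text
15.4833 [0.521  0.0343 0.033 ] rail [-5.2038 -6.3935] F [ -5.9567 -11.8482   5.5563]
dark [242.7826 194.913 ] 23 [ -0.5709 151.7723]
dark [260.3462 202.6538] 26 [ -0.8093 114.1649]
dark [278.2424 210.4242] 33 [-0.8408 75.9596]
dark [296.3143 218.2286] 35 [-0.7962 37.4341]
dark [249.6154 221.3846] 13 [-42.8411 118.6483]
```

View pics/wrist_7.png

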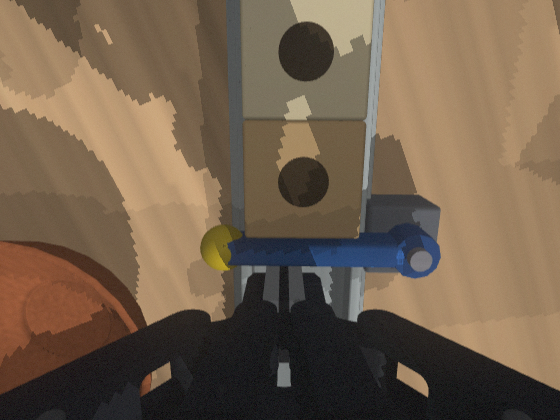

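The bar is across the channel behind post4 at its hard limit: the force reached 13 N with almost no movement (ball (222,248), pivot (420,258)). Backing off and lifting clear.

Call:
{"method": "jog_arm", "body": {"motion": [[[-0.06,-0.15,0,0,0,0,-1],[-0.12,-0.3,0,0,0,0,-1],[-0.25,-0.6,0,0,0,0,-1],[-0.4,-0.98,0,0,0,0,-1],[-0.59,-1.44,0,0,0,0,-1],[-0.59,-1.44,0.6,0,0,0,-1],[-0.59,-1.44,2,0,0,0,-1],[-0.59,-1.44,3.5,0,0,0,-1],[-0.59,-1.44,4.4,0,0,0,-1],[-0.59,-1.44,4.8,0,0,0,-1],[-0.59,-1.44,4.8,0,0,0,-1],[-0.59,-1.44,4.8,0,0,0,-1]]]}}

```text
time_s: 16.58
tcp_pos: [0.508, 0.0014, 0.1525]
ee_rot: [0.829, 0.56, 0.0, 0.0]
wrist_force: [-0.3, -0.2, 0.5]
opening: 0.0
grip_force: 0.0
```

```bash
python3 chk.py 8; python3 - <<'E'
import cv2
cv2.imwrite("pics/v.png",cv2.vconcat([cv2.resize(cv2.imread("pics/wrist_8.png"),(400,300)),cv2.resize(cv2.imread("pics/top_8.png")[130:330,150:417],(400,300))]))
E
```

```text
16.5833 [0.508  0.0014 0.1525] rail [ -4.7616 -41.6779] F [-0.2533 -0.1966  0.4822]
dark [242.9091 194.9091] 22 [ -0.4648 151.5488]
dark [260.3913 202.5217] 23 [ -0.5354 114.1879]
dark [278.087  210.2174] 23 [-0.589  76.4001]
dark [296. 218.] 21 [-0.6295 38.1756]
```

View pics/v.png

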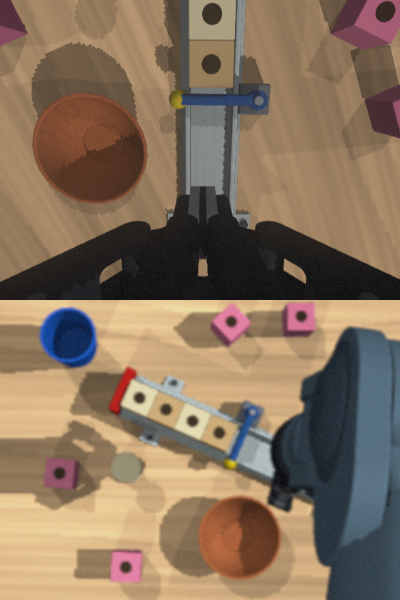

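The row sits home against the red stop and touching. The keeper lies square across the channel behind post4, and the cup, bowl and spool are where they were. The arm is clear, so I'm handing in.

```bash
python3 -c "
from station import *
print(finish_job())"
```

```text
the job is handed in; nothing more can be done
None
```

The job is handed in at 16.6 s: all four posts sit home against the red stop as one touching row, the keeper is fully shut behind them, the cup, bowl and spool look undisturbed in the last picture, and the arm finished clear of everything.

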